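# Nest the protector caps on the two-rod rack

## Robot

A 6-joint arm with a two-finger parallel gripper is mounted at the origin on the work surface. World frame = base frame: x ahead of the robot, y to its left, z up, the work surface at z = 0. Lengths are in mm, angles in rad, forces in N, time in s.
With the tool pointing down it reaches from about 350 to 875 mm from the base axis. Payload 4.2 kg.
Tool frame: the origin (TCP) lies at the very end of the fingers, on their centre line; the grasp point (between the pads) lies 19 mm behind it; z points along the fingers, y is the line along which they close (so a half turn about z gives the same grasp; the last joint's range is limited). The gripper opens to 85 mm and grips with 20 to 120 N. Pads are 22 mm wide; open, the fingers measure 114 mm over their backs; the gripper's body (76 mm by 85 mm) begins 54 mm behind the grasp point. The pads swing forward as they close: fully open they stand 13 mm farther back than shut.
Start: joints at [-1.061, 0.385, 0.008, 0, -1.194, -0.259], TCP at [155.129, -605.421, 231.312] pointing down, gripper open.
Joint ranges: [-3.14, 3.14], [-1.21, 2.06], [-1.07, 1.41], [-3.16, 2.05], [-2.99, -0.16], [-3.1, 3.1]. Speed limits (rad/s): [2.79, 2.79, 3.14, 3.14, 3.14, 3.14].

## Interface

Orientations are given as a unit quaternion [x, y, z, w].
In Python, from bench import read_state, get_image, get_calibration, job_done gives the robot as it stands.
- The arm moves only by the shell command python3 -m creep 'ROWS'. ROWS is a JSON object of lists of equal length, an entry for each row: "translation": the shift along the world's x, y, z in cm, a list of three; "delta_rot": the turn, a rotation vector about the world's x, y, z in degrees, a list of three; "hand": the finger opening in cm, from 0 to 8.54. A call has 1 to 8 rows; each row is the pose to reach, as a shift and turn from the pose commanded when the call began; what a row does not reach only later rows make up. A row lasts 1/8 s, in which the tool goes at most 62.5 mm and 10.7 degrees, less where a joint would pass 70% of its speed; a pose out of reach is approached as far as the arm can. A call with a gripper value outside its range is refused whole. The fingers move at their own pace and stop on an object; the grip force is fixed at half the most. Time passes only in rows, so rows that repeat a pose let the fingers close. It gives the time, the measured TCP pose, the force, the opening and the grip force at its end, in the units of the state.
- read_state(): the state, without advancing time (a new reading comes with each control period).
- get_image(name): name is "side" or "top"; returns (picture, depth): 420x560x3 uint8, red, green, blue; 420x560 float32, mm along the optical axis (not along the pixel's ray), 0 where there is no reading.
- get_calibration(name): a dict with "intrinsics" (3x3 intrinsics, pixels), "xyz" and "attitude" of the camera in the world. Camera axes: x right, y down, z forward; pixel columns grow to the right and rows downward; lengths in mm; the calibration is good to about 2 mm. A picture is of the moment at which its call begins. get_calibration takes no time and is no camera call.
- job_done(): hands the job in; it is judged then, once.
The state is a dict: "clock": time; "joints": joint angles; "joint_vel": joint speeds; "joint_efforts": joint torques, N m; "position": TCP position; "ee_rot": TCP orientation; "contact_force": force on the tool from outside, world axes, zero at the start; "wrist_torque": the same for the moment, N m; "gripper_width": finger opening in mm; "grasp_force": force on a finger pad.
Only numpy, scipy, OpenCV 4.12 (cv2) and the standard library are available. Lean on these libraries where they do the work, as an engineer would, in place of code of your own. Each camera call takes 0.05 s, during which the arm holds its last target. There are 200 camera calls.

## Task

Nest all three protector caps into one another lying along the two-rod rack: the red cap with its open mouth right up against the stop plate, the yellow cap pushed fully home over the red cap's nose, and the blue cap pushed fully home over the yellow one, so that the three collars touch in a level, straight row on the rods. Leave all the other things on the bench where they are, and leave the stack lying on the rack.

Things in the scene. Friction and masses are not known exactly. Their poses are not given: they have to be found in the camera images.
- rack: Fixed rack: two level steel rods (10 mm thick, centres 36 mm apart and 55 mm above the bench, 260 mm long) over a grey base 300 x 90 x 10 mm; grey stop plate (76 wide, top 106 mm above the bench) across one end, other end open. Origin on the bench under the rods' middle; x along the rods to the stop (face at x=+130), z up. A cap lies between the rods, centre line 85 mm above the bench.
- rack_stop (a point): point on the inner face of the rack's stop plate, midway between the rods, at the height of the centre line of a cap lying on the rods (85 mm above the bench); axes as the rack's
- red_cap: Red thimble-shaped hollow cap, 75 mm long, 0.16 kg, lying level on its collar. x: centre line, out of the open mouth. Collar: diameter 61, 28 long; origin on the centre line at mid-collar, mouth edge x=+14, shoulder x=-14 mm. Nose tapers from 49 to 36 mm diameter, tip x=-61. Mouth 53 mm inside. Starts on the rack, mouth to the stop, short of it.
- red_cap_nose (a point): centre of the red cap's closed flat nose tip (22 mm wide), 61 mm behind the origin. All caps are alike: a nose goes about 47 mm deep into the next cap's mouth until that mouth edge meets the shoulder; the collars then touch, centres 28 mm apart. Walls 3 to 4 mm; centre of mass 5 mm behind the origin.
- yellow_cap: Yellow thimble-shaped hollow cap, 75 mm long, 0.16 kg, lying level on its collar. x: centre line, out of the open mouth. Collar: diameter 61, 28 long; origin on the centre line at mid-collar, mouth edge x=+14, shoulder x=-14 mm. Nose tapers from 49 to 36 mm diameter, tip x=-61. Mouth 53 mm inside. Starts in one of the two saddles.
- yellow_cap_nose (a point): centre of the yellow cap's closed flat nose tip (22 mm wide), 61 mm behind the origin. All caps are alike: a nose goes about 47 mm deep into the next cap's mouth until that mouth edge meets the shoulder; the collars then touch, centres 28 mm apart. Walls 3 to 4 mm; centre of mass 5 mm behind the origin.
- blue_cap: Blue thimble-shaped hollow cap, 75 mm long, 0.16 kg, lying level on its collar. x: centre line, out of the open mouth. Collar: diameter 61, 28 long; origin on the centre line at mid-collar, mouth edge x=+14, shoulder x=-14 mm. Nose tapers from 49 to 36 mm diameter, tip x=-61. Mouth 53 mm inside. Starts in the other saddle.
- blue_cap_nose (a point): centre of the blue cap's closed flat nose tip (22 mm wide), 61 mm behind the origin. All caps are alike: a nose goes about 47 mm deep into the next cap's mouth until that mouth edge meets the shoulder; the collars then touch, centres 28 mm apart. Walls 3 to 4 mm; centre of mass 5 mm behind the origin.
- saddle_a: Fixed wooden saddle on the bench, base 56 x 62 x 8 mm, with two 36 mm long steel rods 36 mm apart on which a cap's collar lies, the cap's centre line 60 mm above the bench; origin on the bench under its middle, x along the cap it holds
- saddle_b: Fixed wooden saddle on the bench, base 56 x 62 x 8 mm, with two 36 mm long steel rods 36 mm apart on which a cap's collar lies, the cap's centre line 60 mm above the bench; origin on the bench under its middle, x along the cap it holds
- oil_bottle: Bystander, to be left alone: white upright oil bottle with green cap, 62 mm across, 190 mm tall; origin at the centre of its underside
- bushing: Bystander, to be left alone: short steel tube standing on end, 54 mm across, 45 mm tall; origin at the centre of its underside
- track_bolt: Bystander, to be left alone: dark steel bolt standing on its 36 mm head, 75 mm tall; origin at the centre of its underside
- bucket_tooth: Bystander, to be left alone: dark steel excavator bucket tooth lying flat, about 140 x 62 x 50 mm, wedge end to its +x; origin on its underside near the middle
- grease_jar: Bystander, to be left alone: green jar with black lid, 68 mm across, 85 mm tall; origin at the centre of its underside
- spanner: Bystander, to be left alone: flat steel spanner, 180 mm long along its x, 8 mm thick; origin at the middle of its underside
- coil_spring: Bystander, to be left alone: black coil spring standing on end, 60 mm across, 116 mm tall; origin at the centre of its underside
Things that resemble listed ones, but are neither listed nor needed, are in the scene too. What is meant by the yellow_cap is not pink, and is the smaller of those in its own colour. Several things have the shape of the blue_cap; the one meant has the colours described above.

How it is judged (in metres and radians):
At the end, for the whole second after the job is handed in: Red cap on the rods, mouth at most 6 mm from the stop, centred within 6 mm; yellow over red and blue over yellow, collar centres under 32.5 mm apart (28 when tight), nose tips under 34.5 mm; in line with the rack within 0.12 rad, within 8 mm of resting height; all at rest (x of red_cap in the frame of rack_stop between -0.02 and -0.01 m and y of red_cap in the frame of rack_stop between -0.006 and 0.006 m and z of red_cap in the frame of rack_stop between -0.006 and 0.006 m and x of red_cap_nose in the frame of rack_stop below -0.068 m and distance between yellow_cap and red_cap below 0.0325 m and distance between yellow_cap_nose and red_cap_nose below 0.0345 m and angle between the x axis of each of yellow_cap, blue_cap and the x axis of rack, either way round below 0.12 rad and z of yellow_cap in the frame of rack_stop between -0.008 and 0.008 m and distance between blue_cap and yellow_cap below 0.0325 m and distance between blue_cap_nose and yellow_cap_nose below 0.0345 m and z of blue_cap in the frame of rack_stop between -0.008 and 0.008 m and x of yellow_cap in the frame of red_cap below -0.02 m and x of blue_cap in the frame of yellow_cap below -0.02 m and linear speed of each of red_cap, yellow_cap, blue_cap below 0.01 m/s); the robot touches nothing.
It fails at once if a bystander is moved more than 20 mm (distance of any of oil_bottle, bushing, track_bolt, bucket_tooth, grease_jar, spanner, coil_spring from where it was at the start of the episode above 0.02 m).
It also fails if it takes over 72 s, if anything falls off the work surface, if the arm or the gripper's body presses on something with over 40 N, if the wrist force passes 120 N, or if a joint passes its speed limit or range.

## Working session

There is one attempt and no reset: what is moved stays moved. The work goes in short steps, Python scripts to look and compute and a shell command to move; the robot and the scene stay as the last step left them, time stands still between calls to the robot, and variables do not carry over. Pictures are saved under pics/ and viewed, at most 10 in all, crops included, and the job is handed in when it is done.

```bash
mkdir -p pics; cat > h.py <<'E'
import numpy as np, cv2
from scipy.spatial.transform import Rotation as R
from bench import *
def cam(n):
    c=get_calibration(n); return np.array(c["intrinsics"]),np.array(c["xyz"]),c["attitude"]
def rot(a):
    a=np.array(a); return a if a.shape==(3,3) else R.from_quat(a).as_matrix()
def cloud(n,d):
    K,t,a=cam(n); v,u=np.mgrid[0:d.shape[0],0:d.shape[1]]
    p=np.stack([(u-K[0,2])/K[0,0]*d,(v-K[1,2])/K[1,1]*d,d],-1)
    return p@rot(a).T+t
E
python3 - <<'E'
from h import *
for n in("side","top"):
    i,d=get_image(n); np.savez(f"{n}0.npz",i=i,d=d); cv2.imwrite(f"pics/{n}0.png",i[:,:,::-1]); print(n,get_calibration(n),(d>0).mean())
print(read_state())
E
```

```text
side {'intrinsics': array([[454.90102262,   0.        , 274.33759225],
       [  0.        , 454.90102262, 207.6303357 ],
       [  0.        ,   0.        ,   1.        ]]), 'xyz': array([ 462.76364576, -936.70993124,  715.11117151]), 'attitude': array([ 0.88484419, -0.02838029,  0.0065247 , -0.46497607])} 0.9958886054421768
top {'intrinsics': array([[413.80937582,   0.        , 279.36865988],
       [  0.        , 413.80937582, 214.735407  ],
       [  0.        ,   0.        ,   1.        ]]), 'xyz': array([ 402.92157446,  -21.24896174, 1260.04435012]), 'attitude': array([ 0.71199116, -0.70000996,  0.04464115, -0.03258545])} 0.9959736394557823
{'clock': 0.1, 'joints': array([-1.06140196e+00,  3.85456818e-01,  6.78258365e-03, -4.35361051e-04,
       -1.19399312e+00, -2.58611042e-01]), 'joint_vel': array([ 5.09530001e-05, -1.67347443e-03,  4.19043332e-03,  1.85836222e-03,
        1.77501126e-03,  6.53673943e-05]), 'joint_efforts': array([-2.02752693e-03, -3.93315983e+01,  1.88928491e+01,  4.19804066e+00,
       -2.61341105e-03,  2.41350257e-06]), 'position': array([ 155.00035657, -604.94582114,  230.352568  ]), 'ee_rot': array([-1.24983620e-01,  9.92158343e-01,  9.43183191e-04, -1.62876751e-04]), 'contact_force': array([-0.77681271,  0.13671413, -0.21544485]), 'wrist_torque': array([-0.01134331, -0.05082443, -0.02020385]), 'grasp_force': 0.0, 'gripper_width': 85.64399741188777}
```

View pics/top0.png

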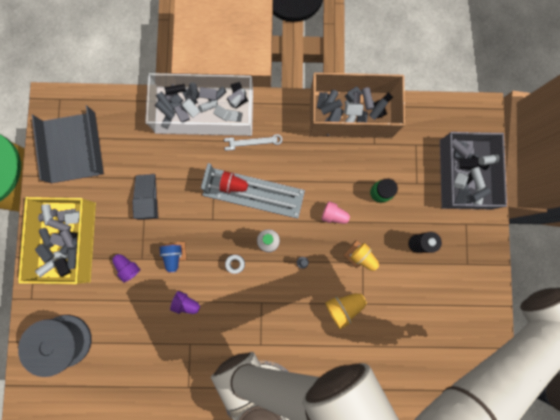

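View pics/side0.png

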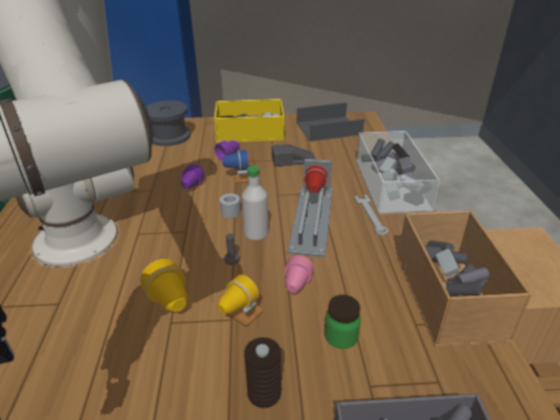

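The top view shows the rack around (253,190) with its stop at the left end, near (207,180), and the red cap at (233,183). The blue cap is at (171,257), the small yellow cap at (366,257), the oil bottle at (268,240) and the bolt at (303,262). World +x points up in this view and +y to the left.

```bash
cat >> h.py <<'E'
HUE={'red':((0,8),(172,180)),'yellow':((18,32),),'blue':((102,122),)}
def mask(i,c):
    h=cv2.cvtColor(i,cv2.COLOR_RGB2HSV); m=np.zeros(h.shape[:2],np.uint8)
    for a,b in HUE[c]: m|=cv2.inRange(h,(a,150,50),(b,255,255))
    return m
def caps(pts,zmin):
    """pts Nx3 of one cap seen from above -> tip, mouth, axis"""
    xy=pts[pts[:,2]>zmin][:,:2]; m=xy.mean(0); w,V=np.linalg.eigh(np.cov((xy-m).T)); a=V[:,1]; n=V[:,0]
    s=(xy-m)@a; t=(xy-m)@n
    wid=lambda k: np.ptp(np.percentile(t[k],[2,98]))
    lo,hi=np.percentile(s,[1,99])
    if wid(s<lo+18)>wid(s>hi-18): a=-a; s=-s; lo,hi=-hi,-lo
    k=s>hi-26; tc=np.mean(np.percentile(t[k],[2,98])); tn=np.mean(np.percentile(t[s<lo+20],[2,98]))
    return dict(mouth=m+a*hi+n*tc,len=hi-lo,yaw=np.arctan2(a[1],a[0]),corr=np.arctan2(tc-tn,hi-lo-23)*np.sign(a[0]*n[1]-a[1]*n[0]),wc=wid(k),wn=wid(s<lo+18),zmax=np.percentile(pts[:,2],98),org=m+a*(hi-14)+n*tc)
E
python3 - <<'E'
from h import *
np.set_printoptions(precision=1,suppress=True)
f=np.load("top0.npz"); P=cloud("top",f["d"]); i=f["i"]
for c,(u,v) in dict(red=(233,183),yellow=(366,257),blue=(171,257)).items():
    m=mask(i,c); w=np.zeros_like(m); w[v-30:v+30,u-30:u+30]=1; m=m*w
    n,l,s,_=cv2.connectedComponentsWithStats(m); j=1+s[1:,4].argmax()
    r=caps(P[l==j],20); print(c,s[j],{k:np.round(x,3) for k,x in r.items()})
# rack rods
g=np.zeros(P.shape[:2],bool); g[150:225,195:310]=1
sat=cv2.cvtColor(i,cv2.COLOR_RGB2HSV)[:,:,1]
k=g&(sat<90)&(P[:,:,2]>48)&(P[:,:,2]<66); q=P[k][:,:2]; print("rods",k.sum(),q.mean(0),cv2.minAreaRect(q.astype(np.float32)), P[k][:,2].mean())
k=g&(sat<90)&(P[:,:,2]>0)&(P[:,:,2]<20); q=P[k][:,:2]; print("base",k.sum(),cv2.minAreaRect(q.astype(np.float32)))
k=g&(sat<90)&(P[:,:,2]>85); q=P[k]; print("stop",k.sum(),cv2.minAreaRect(q[:,:2].astype(np.float32)),q[:,2].max())
# everything tall
for n,(u,v) in dict(bottle=(268,240),bush=(235,264),bolt=(303,262),pink=(335,213)).items():
    print(n,P[v,u])
S=P[240:275,155:190]; 
E
```

```text
red [229 176  19  15 194] {'mouth': array([617.6, 100.4]), 'len': np.float64(44.742), 'yaw': np.float64(1.493), 'corr': np.float64(-0.081), 'wc': np.float64(35.518), 'wn': np.float64(27.104), 'zmax': np.float64(110.848), 'org': array([616.5,  86.5])}
yellow [361 253  18  18 198] {'mouth': array([ 413.7, -285.8]), 'len': np.float64(43.842), 'yaw': np.float64(1.058), 'corr': np.float64(-0.118), 'wc': np.float64(39.43), 'wn': np.float64(33.815), 'zmax': np.float64(86.264), 'org': array([ 406.9, -298. ])}
blue [164 256  14  15 154] {'mouth': array([390.6, 248.8]), 'len': np.float64(33.697), 'yaw': np.float64(-1.533), 'corr': np.float64(0.106), 'wc': np.float64(39.008), 'wn': np.float64(35.732), 'zmax': np.float64(86.868), 'org': array([390.1, 262.8])}
rods 485 [603.   24.1] ((600.6342163085938, 41.56153869628906), (272.69049072265625, 73.78632354736328), 74.39270782470703) 59.12722229164263
base 1889 ((642.7867431640625, 37.77684020996094), (316.7989196777344, 161.67263793945312), 77.48216247558594)
stop 174 ((553.467529296875, 57.04424285888672), (322.4170837402344, 105.93806457519531), 45.66642379760742) 1260.0443501181362
bottle [454.4 -10.2 188.5]
bush [389.4  89.7   2.1]
bolt [ 398.9 -110.    73.3]
pink [ 543.4 -204.2   54.9]
```

```bash
python3 - <<'E'
from h import *
np.set_printoptions(precision=1,suppress=True)
f=np.load("top0.npz"); P=cloud("top",f["d"]); i=f["i"]; d=f["d"]
ims=[]
for c,(u,v) in dict(red=(233,183),yellow=(366,257),blue=(171,257)).items():
    ims.append(cv2.resize(i[v-22:v+22,u-22:u+22],(260,260),interpolation=0))
    z=np.where(d>0,P[:,:,2],0); lo=62 if c=='red' else 30
    sat=cv2.cvtColor(i,cv2.COLOR_RGB2HSV)
    h=sat[:,:,0].astype(int); hr={'red':(h<12)|(h>168),'yellow':(h>15)&(h<35),'blue':(h>95)&(h<130)}[c]
    m=((z>lo)&(z<125)&(sat[:,:,1]>60)&hr).astype(np.uint8); w=np.zeros_like(m); w[v-24:v+24,u-24:u+24]=1
    n,l,s,_=cv2.connectedComponentsWithStats(m*w); j=1+s[1:,4].argmax(); r=caps(P[l==j],lo); print(c,s[j],{k:np.round(x,3) for k,x in r.items()})
    ims.append(cv2.resize(np.dstack([(l==j).astype(np.uint8)*255]*3)[v-22:v+22,u-22:u+22],(260,260),interpolation=0))
cv2.imwrite("pics/crop.png",np.vstack([np.hstack(ims[::2]),np.hstack(ims[1::2])])[:,:,::-1])
g=np.zeros(P.shape[:2],bool); g[160:222,198:308]=1
sat=cv2.cvtColor(i,cv2.COLOR_RGB2HSV)[:,:,1]
def big(k):
    n,l,s,_=cv2.connectedComponentsWithStats(k.astype(np.uint8),connectivity=8); j=1+s[1:,4].argmax(); return P[l==j]
k=g&(sat<90)&(P[:,:,2]>3)&(P[:,:,2]<110)&(d>0); q=big(k); print("rack all",len(q),cv2.minAreaRect(q[:,:2].astype(np.float32)))
q1=q[(q[:,2]<16)]; print("base",cv2.minAreaRect(q1[:,:2].astype(np.float32)))
q1=q[(q[:,2]>92)]; print("stop",len(q1),cv2.minAreaRect(q1[:,:2].astype(np.float32)),q1.mean(0))
E
```

```text
red [219 171  30  22 460] {'mouth': array([625.5, 126.6]), 'len': np.float64(73.831), 'yaw': np.float64(1.395), 'corr': np.float64(-0.033), 'wc': np.float64(56.405), 'wn': np.float64(32.736), 'zmax': np.float64(118.904), 'org': array([623.1, 112.8])}
yellow [350 243  29  28 463] {'mouth': array([ 436.1, -265.8]), 'len': np.float64(73.135), 'yaw': np.float64(0.824), 'corr': np.float64(0.005), 'wc': np.float64(57.317), 'wn': np.float64(33.314), 'zmax': np.float64(93.476), 'org': array([ 426.6, -276. ])}
blue [160 245  21  27 405] {'mouth': array([440. , 269.4]), 'len': np.float64(72.344), 'yaw': np.float64(0.047), 'corr': np.float64(0.033), 'wc': np.float64(53.534), 'wn': np.float64(31.559), 'zmax': np.float64(93.873), 'org': array([426.1, 268.8])}
rack all 2544 ((610.213623046875, 45.614227294921875), (315.5292663574219, 94.19139862060547), 77.38003540039062)
base ((610.213623046875, 45.614227294921875), (315.5292663574219, 94.19139862060547), 77.38003540039062)
stop 125 ((625.5477905273438, 117.50146484375), (118.19451904296875, 75.61315155029297), 76.94851684570312) [635.2 160.6 103.6]
```

View pics/crop.png

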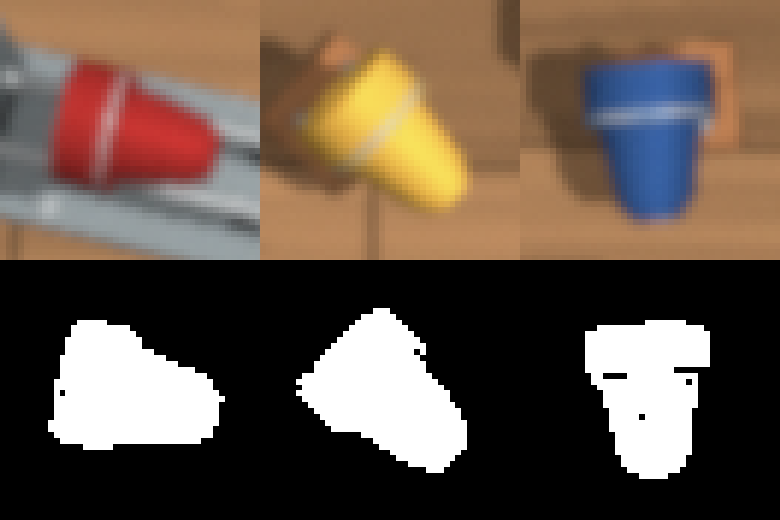

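The crops confirm all three masks. The red cap's mouth faces the stop, the yellow cap's mouth points up-left, and the blue cap's mouth points up (+x). The rack's yaw is about 77.5°. I'll go to the red cap first.

```bash
python3 -m creep '{"translation":[[46.9,71.9,0],[46.9,71.9,0],[46.9,71.9,0],[46.9,71.9,0],[46.9,71.9,0],[46.9,71.9,0],[46.9,71.9,0],[46.9,71.9,0]],"delta_rot":[[0,0,63.2],[0,0,63.2],[0,0,63.2],[0,0,63.2],[0,0,63.2],[0,0,63.2],[0,0,63.2],[0,0,63.2]],"hand":[8.5,8.5,8.5,8.5,8.5,8.5,8.5,8.5]}'
```

```text
clock: 1.1
position: [428.9, -184.7, 231.3]
ee_rot: [-0.626, 0.779, 0.0, 0.0]
contact_force: [0.9, -0.3, 0.8]
gripper_width: 85.3
grasp_force: 0.0
```

```bash
python3 -m creep '{"translation":[[19.5,29.8,0],[19.5,29.8,0],[19.5,29.8,0],[19.5,29.8,0],[19.5,29.8,0],[19.5,29.8,0],[19.5,29.8,-4],[19.5,29.8,-10]],"delta_rot":[[0,0,0],[0,0,0],[0,0,0],[0,0,0],[0,0,0],[0,0,0],[0,0,0],[0,0,0]],"hand":[8.5,8.5,8.5,8.5,8.5,8.5,8.5,8.5]}'
python3 - <<'E'
from h import *
s=read_state(); print(s['position'],s['ee_rot'])
i,d=get_image("side"); cv2.imwrite("pics/s1.png",cv2.resize(i[100:300,200:420],(770,600))[:,:,::-1]) if 0 else None
i,d=get_image("side"); cv2.imwrite("pics/s1.png",i[:,:,::-1])
E
```

```text
clock: 2.1
position: [624.6, 112.7, 131.4]
ee_rot: [-0.627, 0.779, -0.001, 0.002]
contact_force: [-0.1, -0.1, -0.7]
gripper_width: 84.9
grasp_force: 0.0
[624.639084  112.6769861 131.3878623] [-6.26900990e-01  7.79095749e-01 -6.49277552e-04  2.13099862e-03]
```

View pics/s1.png

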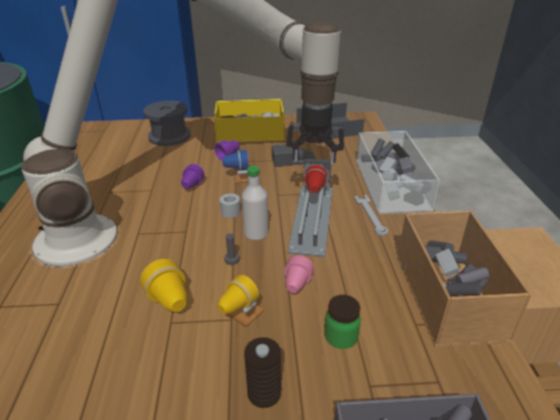

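The open gripper stands squarely over the red cap at (316,165), so I'll go down and grip.

```bash
python3 -m creep '{"translation":[[0,0,-4],[0,0,-6.7],[0,0,-6.7],[0,0,-6.7],[0,0,-6.7],[0,0,-6.7],[0,0,-6.7],[0,0,-6.7]],"delta_rot":[[0,0,0],[0,0,0],[0,0,0],[0,0,0],[0,0,0],[0,0,0],[0,0,0],[0,0,0]],"hand":[8.5,8.5,8.5,5,5,5,5,5]}'
```

```text
clock: 3.2
position: [624.8, 111.8, 67.4]
ee_rot: [-0.627, 0.779, -0.001, 0.002]
contact_force: [-1.7, -0.2, 6.7]
gripper_width: 59.7
grasp_force: 65.6
```

```bash
python3 -m creep '{"translation":[[0.33,1.46,0],[0.65,2.93,0],[0.87,3.91,0],[0.87,3.91,0],[0.95,4.3,0],[0.95,4.3,0]],"delta_rot":[[0,0,0],[0,0,0],[0,0,0],[0,0,0],[0,0,0],[0,0,0]],"hand":[5,5,5,5,5,5]}'
python3 -m creep '{"translation":[[0.04,0.2,0],[0.09,0.4,0],[0.09,0.4,0]],"delta_rot":[[0,0,0],[0,0,0],[0,0,0]],"hand":[5,5,5]}'
```

```text
clock: 3.95
position: [633.1, 150.8, 67.3]
ee_rot: [-0.626, 0.78, -0.002, -0.001]
contact_force: [-1.7, -10.9, 8.6]
gripper_width: 59.7
grasp_force: 65.8
clock: 4.32
position: [633.1, 150.9, 67.3]
ee_rot: [-0.626, 0.78, -0.003, -0.005]
contact_force: [-2.4, -21.2, 11.0]
gripper_width: 59.3
grasp_force: 66.0
```

```bash
python3 -m creep '{"translation":[[-0.06,-0.3,0],[-0.06,-0.3,0],[-0.06,-0.3,0],[-0.06,-0.3,0],[-0.06,-0.3,6],[-0.06,-0.3,12],[-4,-10,16.5],[-8,-20,16.5]],"delta_rot":[[0,0,0],[0,0,0],[0,0,0],[0,0,0],[0,0,0],[0,0,0],[0,0,0],[0,0,-10]],"hand":[5,8.5,8.5,8.5,8.5,8.5,8.5,8.5]}'
python3 -m creep '{"translation":[[-12.6,-38,0],[-12.6,-38,0],[-12.6,-38,0],[-12.6,-38,0],[-12.6,-38,0],[-12.6,-38,0],[-12.6,-38,0],[-12.6,-38,0]],"delta_rot":[[0,0,-20],[0,0,-20],[0,0,-20],[0,0,-20],[0,0,-20],[0,0,-20],[0,0,-20],[0,0,-20]],"hand":[8.5,8.5,8.5,8.5,8.5,8.5,8.5,8.5]}'
cat >> h.py <<'E'
def seg(c,u,v,lo,hi=125,r=24,name="top"):
    i,d=get_image(name); P=cloud(name,d); z=np.where(d>0,P[:,:,2],0)
    s=cv2.cvtColor(i,cv2.COLOR_RGB2HSV); h=s[:,:,0].astype(int)
    hr={'red':(h<12)|(h>168),'yellow':(h>15)&(h<35),'blue':(h>95)&(h<130)}[c]
    m=((z>lo)&(z<hi)&(s[:,:,1]>60)&hr).astype(np.uint8); w=np.zeros_like(m); w[v-r:v+r,u-r:u+r]=1
    n,l,st,_=cv2.connectedComponentsWithStats(m*w); j=1+st[1:,4].argmax(); return i,P,P[l==j]
E
python3 - <<'E'
from h import *
i,P,q=seg('red',222,178,62); print({k:np.round(x,3) for k,x in caps(q,62).items()})
cv2.imwrite("pics/t2.png",i[:,:,::-1])
s=read_state();print(s['position'],s['ee_rot'])
E
```

```text
clock: 5.32
position: [589.0, 45.0, 219.4]
ee_rot: [-0.555, 0.832, -0.001, 0.002]
contact_force: [0.3, -0.7, -0.6]
gripper_width: 85.0
grasp_force: 0.0
clock: 6.32
position: [461.9, -336.5, 216.8]
ee_rot: [-0.402, 0.916, 0.0, -0.0]
contact_force: [-0.3, -0.1, -0.4]
gripper_width: 84.7
grasp_force: 0.0
{'mouth': array([635.648, 167.284]), 'len': np.float64(76.311), 'yaw': np.float64(1.373), 'corr': np.float64(-0.013), 'wc': np.float64(55.865), 'wn': np.float64(30.885), 'zmax': np.float64(119.042), 'org': array([632.897, 153.557])}
[ 462.35629201 -335.48266248  216.8398479 ] [-4.02811571e-01  9.15282904e-01  2.10520366e-04 -5.75141268e-06]
```

View pics/t2.png

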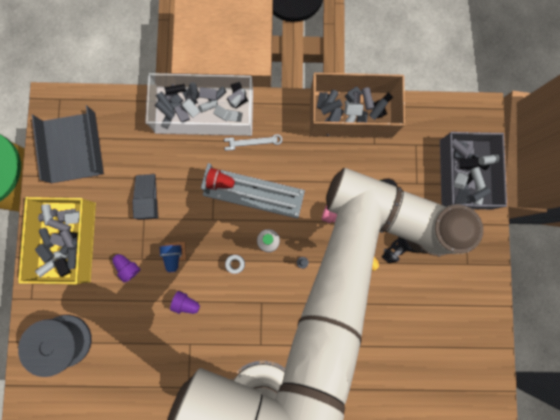

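The red cap is now against the stop, at (220,179), and the arm is over the coil spring side of the yellow cap. I'll move back over the yellow cap and grip it.

```bash
python3 -m creep '{"translation":[[-3.5,6.1,0],[-3.5,6.1,0],[-3.5,6.1,-5],[-3.5,6.1,-10],[-3.5,6.1,-10]],"delta_rot":[[0,0,0],[0,0,0],[0,0,0],[0,0,0],[0,0,0]],"hand":[8.5,8.5,8.5,8.5,8.5]}'
python3 - <<'E'
from h import *
i,d=get_image("side"); cv2.imwrite("pics/s2.png",cv2.resize(i[190:370,150:330],(600,600))[:,:,::-1])
E
```

```text
clock: 7.0
position: [425.6, -272.7, 114.4]
ee_rot: [-0.404, 0.915, 0.003, -0.003]
contact_force: [-0.7, 0.1, 0.0]
gripper_width: 85.1
grasp_force: 0.0
```

View pics/s2.png

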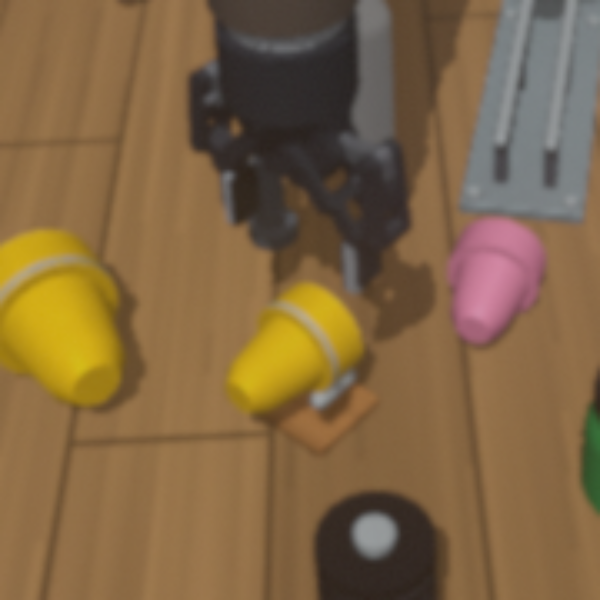

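The gripper straddles the yellow collar, with the fingers at about (245,190) and (360,260) and the cap at (295,350). I'll go down and grip.

```bash
python3 -m creep '{"translation":[[0,-0.1,-4],[0,-0.1,-7.3],[0,-0.1,-7.3],[0,-0.1,-7.3],[0,-0.1,-7.3],[0,-0.1,-7.3],[0,-0.1,-7.3],[0,-0.1,-7.3]],"delta_rot":[[0,0,0],[0,0,0],[0,0,0],[0,0,0],[0,0,0],[0,0,0],[0,0,0],[0,0,0]],"hand":[8.5,8.5,8.5,5,5,5,5,5]}'
```

```text
clock: 8.05
position: [428.8, -275.6, 47.0]
ee_rot: [-0.404, 0.915, -0.001, 0.002]
contact_force: [-1.6, 3.0, 7.1]
gripper_width: 59.6
grasp_force: 65.1
```

```bash
python3 -m creep '{"translation":[[0,0,4],[0,0,10],[2,4,15],[4,8,15],[18.5,33.6,15],[18.5,33.6,15],[18.5,33.6,15],[18.5,33.6,15]],"delta_rot":[[0,0,0],[0,0,0],[0,0,0],[0,0,5],[0,0,30],[0,0,30],[0,0,30],[0,0,30]],"hand":[5,5,5,5,5,5,5,5]}'
```

```text
clock: 9.05
position: [591.4, 24.2, 196.0]
ee_rot: [-0.627, 0.779, -0.0, 0.001]
contact_force: [1.7, -0.1, -1.3]
gripper_width: 59.0
grasp_force: 66.3
```

```bash
python3 -m creep '{"translation":[[2.2,3.6,0],[2.2,3.6,-4],[2.2,3.6,-7.5],[2.2,3.6,-7.5]],"delta_rot":[[0,0,0],[0,0,0],[0,0,0],[0,0,0]],"hand":[5,5,5,5]}'
python3 - <<'E'
from h import *
s=read_state();print(s['position'])
i,P,q=seg('yellow',260,205,60,190,45,"side") if 0 else (None,)*3
K,t,a=cam("side"); A=rot(a)
def px(p): c=A.T@(np.array(p)-t); return (K@c/c[2])[:2]
print(px([613,60,134]),px([633,153,85]))
i,d=get_image("side"); P=cloud("side",d); cv2.imwrite("pics/s3.png",cv2.resize(i[110:270,230:400],(638,600))[:,:,::-1])
h=cv2.cvtColor(i,cv2.COLOR_RGB2HSV); m=(h[:,:,0]>15)&(h[:,:,0]<35)&(h[:,:,1]>100)&(P[:,:,0]>560)&(P[:,:,0]<680)&(P[:,:,1]>-40)&(P[:,:,1]<110)&(P[:,:,2]>70)
q=P[m]; print(m.sum(),np.percentile(q,[2,50,98],axis=0))
E
```

```text
clock: 9.55
position: [610.6, 57.9, 117.4]
ee_rot: [-0.626, 0.78, 0.001, -0.003]
contact_force: [-0.3, 0.7, -1.5]
gripper_width: 59.3
grasp_force: 66.3
[610.63690282  57.85653003 117.38416504]
[314.69878697 171.26041617] [316.91387103 169.53454706]
565 [[579.62583748  -5.61319347 118.97329857]
 [603.08891686  32.52291598 146.5849407 ]
 [633.60336804  66.99093753 161.70723317]]
```

View pics/s3.png

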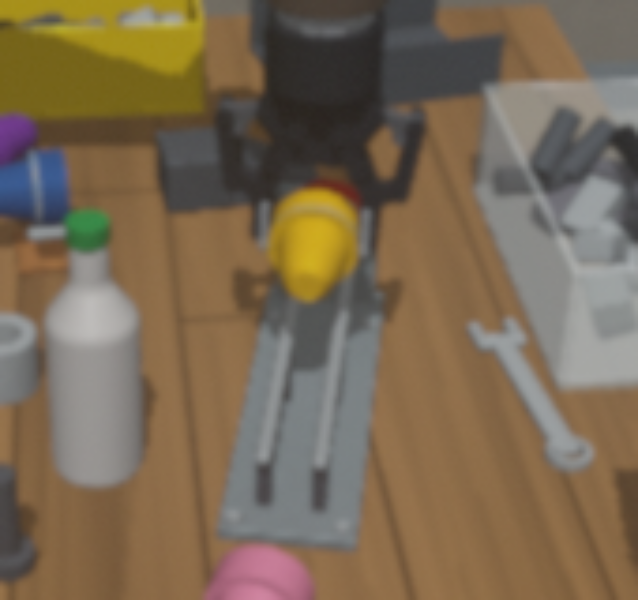

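The yellow cap hangs level in the gripper at (314,235) in the crop, and the red cap shows behind it at (330,190). I'll lower it to the rod line just behind red's nose.

```bash
python3 -m creep '{"translation":[[0.1,0,-2.2],[0.1,0,-4.3],[0.1,0,-4.3],[0.1,0,-4.3]],"delta_rot":[[0,0,0],[0,0,0],[0,0,0],[0,0,0]],"hand":[5,5,5,5]}'
python3 - <<'E'
from h import *
np.set_printoptions(precision=1,suppress=True)
i,d=get_image("side"); P=cloud("side",d)
h=cv2.cvtColor(i,cv2.COLOR_RGB2HSV); m=(h[:,:,0]>15)&(h[:,:,0]<35)&(h[:,:,1]>100)&(P[:,:,0]>560)&(P[:,:,0]<680)&(P[:,:,1]>-40)&(P[:,:,1]<110)&(P[:,:,2]>50)
q=P[m]; print(m.sum(),np.percentile(q,[2,50,98],axis=0))
for y in range(-5,70,10):
    k=q[abs(q[:,1]-y)<5]
    if len(k)>3: print(y,len(k),k[:,2].max(),k[:,0].min(),k[:,0].max())
print(read_state()['position'],read_state()['wrist_torque'])
E
```

```text
clock: 10.1
position: [615.2, 58.4, 78.6]
ee_rot: [-0.627, 0.779, -0.001, 0.002]
contact_force: [-0.4, -0.0, -2.2]
gripper_width: 58.9
grasp_force: 66.3
556 [[583.2  -5.2  79.7]
 [607.4  34.1 107.9]
 [638.2  72.3 123.3]]
-5 71 109.25249744151836 589.8742859751663 617.1909108402975
5 76 113.0791088683983 585.9799248881212 620.8953556619298
15 53 113.09331345436692 586.166526640307 624.6016477058984
25 52 115.86413688649611 587.4095625864844 628.926511736604
35 99 123.11240296302981 586.4221613386228 638.5597369462738
45 100 124.02650059911207 582.6570194291292 638.88013678928
55 55 213.90240595650243 570.5371801090827 643.3325921436972
65 33 229.63591017235592 571.0006325692326 640.8019947591881
[615.   58.5  78.5] [0. 0. 0.]
```

```bash
python3 -m creep '{"translation":[[-0.17,0,-0.6],[-0.17,0,-0.6],[0.15,1.5,-0.6],[0.48,3,-0.6],[0.8,4.5,-0.6],[0.91,5,-0.6],[0.91,5,-0.6]],"delta_rot":[[0,0,0],[0,0,0],[0,0,0],[0,0,0],[0,0,0],[0,0,0],[0,0,0]],"hand":[5,5,5,5,5,5,5]}'
```

```text
clock: 11.02
position: [623.6, 107.8, 72.0]
ee_rot: [-0.627, 0.779, -0.001, 0.0]
contact_force: [-0.6, -2.3, 4.6]
gripper_width: 58.6
grasp_force: 67.3
```

Low force, so insertion is going freely; I'll keep on until contact.

```bash
python3 -m creep '{"translation":[[0.11,0.5,0],[0.22,1,0],[0.33,1.5,0],[0.39,1.8,0],[0.39,1.8,0]],"delta_rot":[[0,0,0],[0,0,0],[0,0,0],[0,0,0],[0,0,0]],"hand":[5,5,5,5,5]}'
python3 -m creep '{"translation":[[0.04,0.2,0],[0.09,0.4,0],[0.09,0.4,0]],"delta_rot":[[0,0,0],[0,0,0],[0,0,0]],"hand":[5,5,5]}'
```

```text
clock: 11.65
position: [627.5, 125.1, 72.0]
ee_rot: [-0.627, 0.779, -0.001, 0.0]
contact_force: [-0.6, -4.9, 5.2]
gripper_width: 59.5
grasp_force: 67.2
clock: 12.02
position: [627.8, 126.9, 71.9]
ee_rot: [-0.626, 0.78, -0.002, -0.002]
contact_force: [-0.1, -11.1, 6.9]
gripper_width: 59.3
grasp_force: 67.4
```

```bash
python3 -m creep '{"translation":[[0.05,0.3,0],[0.09,0.5,0],[0.09,0.5,0]],"delta_rot":[[0,0,0],[0,0,0],[0,0,0]],"hand":[5,5,5]}'
python3 -m creep '{"translation":[[-0.09,-0.6,0],[-0.09,-0.6,0],[-0.09,-0.6,0],[-0.09,-0.6,0],[-0.09,-0.6,6],[-0.09,-0.6,12],[-4,0,16.5],[-8,0,16.5]],"delta_rot":[[0,0,0],[0,0,0],[0,0,0],[0,0,0],[0,0,0],[0,0,0],[0,0,0],[0,0,-10]],"hand":[5,8.5,8.5,8.5,8.5,8.5,8.5,8.5]}'
python3 - <<'E'
from h import *
i,P,q=seg('blue',171,257,30);print({k:np.round(x,3) for k,x in caps(q,30).items()})
s=read_state();print(s['position'],s['ee_rot'])
E
```

```text
clock: 12.4
position: [627.7, 127.0, 71.9]
ee_rot: [-0.625, 0.78, -0.003, -0.005]
contact_force: [0.3, -23.9, 7.5]
gripper_width: 59.3
grasp_force: 67.5
clock: 13.4
position: [549.8, 136.8, 239.4]
ee_rot: [-0.555, 0.832, -0.001, 0.005]
contact_force: [0.4, 0.4, -1.3]
gripper_width: 85.0
grasp_force: 0.0
{'mouth': array([439.969, 269.508]), 'len': np.float64(72.299), 'yaw': np.float64(0.053), 'corr': np.float64(0.034), 'wc': np.float64(53.858), 'wn': np.float64(31.658), 'zmax': np.float64(94.342), 'org': array([425.989, 268.761])}
[543.35205083 135.45303428 237.18970893] [-5.52367397e-01  8.33599909e-01  1.02502303e-03  6.33003002e-04]
```

```bash
python3 -m creep '{"translation":[[-11.6,13.3,0],[-11.6,13.3,0],[-11.6,13.3,0],[-11.6,13.3,0],[-11.6,13.3,-4],[-11.6,13.3,-8],[-11.6,13.3,-11.5],[-11.6,13.3,-11.5]],"delta_rot":[[0,0,-62.5],[0,0,-62.5],[0,0,-62.5],[0,0,-62.5],[0,0,-62.5],[0,0,-62.5],[0,0,-62.5],[0,0,-62.5]],"hand":[8.5,8.5,8.5,8.5,8.5,8.5,8.5,8.5]}'
python3 - <<'E'
from h import *
i,d=get_image("side"); cv2.imwrite("pics/s4.png",cv2.resize(i[80:220,170:350],(770,600))[:,:,::-1])
s=read_state();print(s['position'],s['ee_rot'])
E
```

```text
clock: 14.45
position: [430.9, 267.0, 117.6]
ee_rot: [-0.045, 0.999, -0.002, -0.003]
contact_force: [-0.6, 0.4, 1.0]
gripper_width: 84.9
grasp_force: 0.0
[432.19961594 268.15381419 119.59713675] [-4.51223073e-02  9.98980694e-01 -1.04064854e-03 -6.84225686e-04]
```

View pics/s4.png

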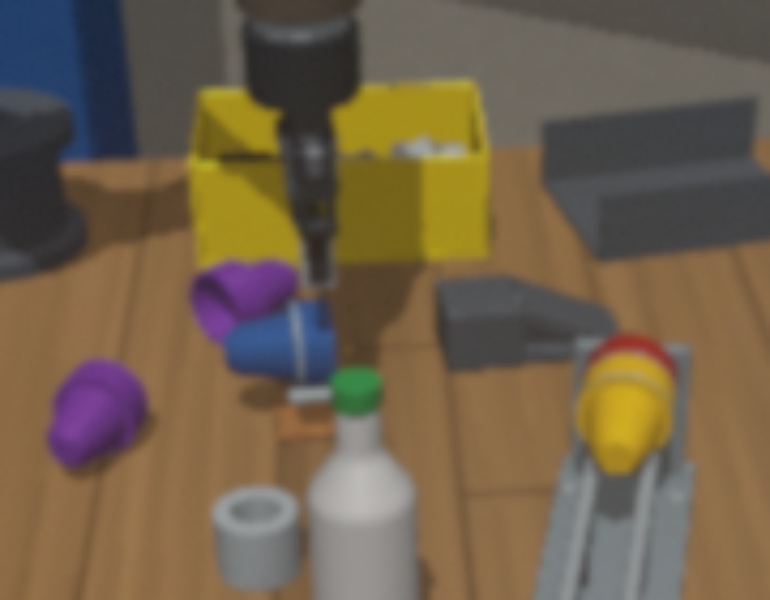

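Yellow sits over red on the rack at (625,400), with a rim of red showing behind it. The finger is in line with the blue collar at (318,330), slightly toward the mouth, so I'll shift −4 mm and grip.

```bash
python3 -m creep '{"translation":[[-0.4,0,-2],[-0.4,0,-7.5],[-0.4,0,-7.5],[-0.4,0,-7.5],[-0.4,0,-7.5],[-0.4,0,-7.5],[-0.4,0,-7.5],[-0.4,0,-7.5]],"delta_rot":[[0,0,0],[0,0,0],[0,0,0],[0,0,0],[0,0,0],[0,0,0],[0,0,0],[0,0,0]],"hand":[8.5,8.5,8.5,8.5,5,5,5,5]}'
python3 -m creep '{"translation":[[0,0,0]],"delta_rot":[[0,0,0]],"hand":[5]}'
```

```text
clock: 15.5
position: [431.2, 271.7, 48.6]
ee_rot: [-0.045, 0.999, 0.004, 0.004]
contact_force: [-0.5, 3.4, 6.5]
gripper_width: 58.9
grasp_force: 63.9
clock: 15.62
position: [431.2, 271.7, 48.6]
ee_rot: [-0.045, 0.999, 0.004, 0.004]
contact_force: [-1.0, 3.3, 6.2]
gripper_width: 58.7
grasp_force: 63.9
```

```bash
python3 -m creep '{"translation":[[0,0,4],[0,0,10],[0,0,15.5],[17.7,-23.5,15.5],[17.7,-23.5,15.5],[17.7,-23.5,15.5],[17.7,-23.5,15.5],[17.7,-23.5,15.5]],"delta_rot":[[0,0,0],[0,0,5],[0,0,15],[0,0,72.3],[0,0,72.3],[0,0,72.3],[0,0,72.3],[0,0,72.3]],"hand":[5,5,5,5,5,5,5,5]}'
python3 -m creep '{"translation":[[0,0,0],[0,0,0]],"delta_rot":[[0,0,0.1],[0,0,0.1]],"hand":[5,5]}'
```

```text
clock: 16.62
position: [597.6, 43.8, 201.4]
ee_rot: [-0.563, 0.827, -0.0, 0.001]
contact_force: [0.7, 1.7, -1.2]
gripper_width: 59.2
grasp_force: 66.3
clock: 16.88
position: [596.4, 45.0, 200.6]
ee_rot: [-0.56, 0.828, 0.0, 0.0]
contact_force: [-0.6, -0.1, -1.6]
gripper_width: 58.9
grasp_force: 66.2
```

```bash
python3 -m creep '{"translation":[[1.15,-1.1,0],[1.15,-1.1,-5],[1.15,-1.1,-10],[1.15,-1.1,-12],[1.15,-1.1,-12]],"delta_rot":[[0,0,9.4],[0,0,9.4],[0,0,9.4],[0,0,9.4],[0,0,9.4]],"hand":[5,5,5,5,5]}'
python3 - <<'E'
from h import *
np.set_printoptions(precision=1,suppress=True)
print(read_state()['position'],read_state()['ee_rot'])
i,d=get_image("side"); P=cloud("side",d); cv2.imwrite("pics/s5.png",cv2.resize(i[110:270,230:400],(638,600))[:,:,::-1])
h=cv2.cvtColor(i,cv2.COLOR_RGB2HSV); m=(h[:,:,0]>100)&(h[:,:,0]<125)&(h[:,:,1]>120)&(P[:,:,0]>560)&(P[:,:,0]<680)&(P[:,:,1]>-60)&(P[:,:,1]<90)&(P[:,:,2]>50)&(P[:,:,2]<140)
q=P[m]; print(m.sum(),np.percentile(q,[2,50,98],axis=0))
for y in range(-30,50,10):
    k=q[abs(q[:,1]-y)<5]
    if len(k)>3: print(y,len(k),k[:,2].max(),k[:,0].min(),k[:,0].max())
E
```

```text
clock: 17.5
position: [606.7, 35.3, 79.0]
ee_rot: [-0.628, 0.778, 0.001, -0.002]
contact_force: [0.3, -0.6, -1.7]
gripper_width: 59.3
grasp_force: 66.2
[606.7  35.3  79. ] [-0.6  0.8  0.  -0. ]
365 [[579.4 -30.3  87.5]
 [598.3  -2.2 106.9]
 [625.4  36.2 121. ]]
-30 58 108.02706329733928 581.8091475364888 606.263536498643
-20 66 111.58061898475762 579.8278627703672 612.5717449121728
-10 47 113.91282580853976 578.5132402789832 616.4358367697068
0 44 114.21545748754647 579.5227416027471 620.1239757142016
10 68 119.26878491884611 580.5311773632775 626.7285418665014
20 46 121.79802916709798 577.518208865299 624.7590947698993
30 23 122.52132883472746 590.6242901268998 628.1162956693836
40 13 122.06835068412715 586.0024586018463 616.2639338607044
```

View pics/s5.png

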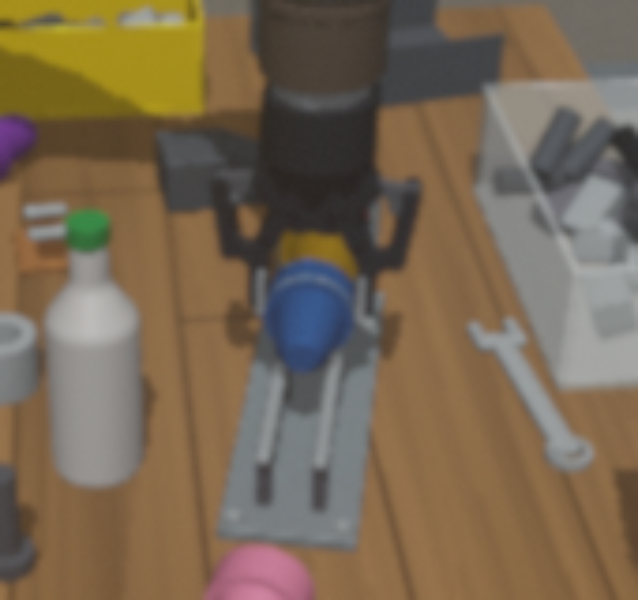

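Blue is lined up behind yellow, at (305,315) in the crop. I'll lower it to the rod line and insert.

```bash
python3 -m creep '{"translation":[[0.12,0,-0.5],[0.12,0,-0.5],[0.44,1.5,-0.5],[0.77,3,-0.5],[1.09,4.5,-0.5],[1.2,5,-0.5],[1.2,5,-0.5]],"delta_rot":[[0,0,0],[0,0,0],[0,0,0],[0,0,0],[0,0,0],[0,0,0],[0,0,0]],"hand":[5,5,5,5,5,5,5]}'
```

```text
clock: 18.42
position: [620.2, 84.9, 75.0]
ee_rot: [-0.627, 0.779, 0.0, -0.0]
contact_force: [0.5, -0.9, -2.5]
gripper_width: 59.3
grasp_force: 66.2
```

```bash
python3 -m creep '{"translation":[[-0.02,0.4,-0.05],[0.1,1,-0.05],[0.2,1.4,-0.05],[0.2,1.4,-0.05]],"delta_rot":[[0,0,0],[0,0,0],[0,0,0],[0,0,0]],"hand":[5,5,5,5]}'
python3 -m creep '{"translation":[[0.05,0.3,0],[0.1,0.5,0],[0.1,0.5,0]],"delta_rot":[[0,0,0],[0,0,0],[0,0,0]],"hand":[5,5,5]}'
```

```text
clock: 18.92
position: [622.5, 98.6, 74.7]
ee_rot: [-0.627, 0.779, -0.0, 0.0]
contact_force: [-0.1, 0.2, -1.5]
gripper_width: 59.2
grasp_force: 66.2
clock: 19.3
position: [622.5, 101.2, 74.6]
ee_rot: [-0.627, 0.779, -0.0, -0.002]
contact_force: [0.7, -6.2, -0.5]
gripper_width: 59.0
grasp_force: 68.8
```

```bash
python3 -m creep '{"translation":[[0.05,0.3,0],[0.1,0.5,0],[0.1,0.5,0]],"delta_rot":[[0,0,0],[0,0,0],[0,0,0]],"hand":[5,5,5]}'
python3 -m creep '{"translation":[[0.05,0.2,0],[0.05,0.3,0],[0.05,0.3,0]],"delta_rot":[[0,0,0],[0,0,0],[0,0,0]],"hand":[5,5,5]}'
```

```text
clock: 19.68
position: [622.3, 101.5, 74.6]
ee_rot: [-0.627, 0.779, -0.001, -0.006]
contact_force: [0.0, -19.6, 2.3]
gripper_width: 59.2
grasp_force: 69.9
clock: 20.05
position: [622.1, 101.6, 74.6]
ee_rot: [-0.627, 0.779, -0.002, -0.008]
contact_force: [1.2, -28.8, 2.5]
gripper_width: 59.0
grasp_force: 70.1
```

```bash
python3 -m creep '{"translation":[[-0.15,-0.9,0],[-0.15,-0.9,0],[-0.15,-0.9,0],[-0.15,-0.9,0],[-0.15,-0.9,0],[-0.15,-0.9,6],[-0.15,-0.9,12],[-0.15,-0.9,16]],"delta_rot":[[0,0,0],[0,0,0],[0,0,0],[0,0,0],[0,0,0],[0,0,0],[0,0,0],[0,0,0]],"hand":[5,5,8.5,8.5,8.5,8.5,8.5,8.5]}'
python3 -m creep '{"translation":[[-6,-6,0],[-12,-12,0],[-18,-18,0],[-20,-20,0],[-20,-20,0]],"delta_rot":[[0,0,0],[0,0,0],[0,0,0],[0,0,0],[0,0,0]],"hand":[8.5,8.5,8.5,8.5,8.5]}'
python3 - <<'E'
from h import *
np.set_printoptions(precision=1,suppress=True)
i,d=get_image("top"); P=cloud("top",d); i2,_=get_image("side")
h=cv2.cvtColor(i,cv2.COLOR_RGB2HSV); H=h[:,:,0]; w=np.zeros(H.shape,bool); w[160:215,200:290]=1
u=np.array([.216,.976]); n=np.array([-.976,.216])
for c,k in dict(red=(H<12)|(H>168),yellow=(H>18)&(H<35),blue=(H>100)&(H<125)).items():
    q=P[w&k&(h[:,:,1]>120)&(P[:,:,2]>65)]; r=q[:,:2]-[610.2,45.6]
    print(c,len(q),"along",np.percentile(r@u,[2,98]),"lat",np.percentile(r@n,[2,98]),"ztop",np.percentile(q[:,2],98))
a=cv2.resize(i[155:215,195:285],(480,320)); b=cv2.resize(i2[130:230,280:360],(320,400))
o=np.zeros((400,800,3),np.uint8); o[:320,:480]=a; o[:,480:]=b
cv2.imwrite("pics/f.png",o[:,:,::-1])
E
```

```text
clock: 21.05
position: [624.2, 103.2, 238.5]
ee_rot: [-0.627, 0.779, -0.001, 0.002]
contact_force: [1.0, -0.1, -1.0]
gripper_width: 85.5
grasp_force: 0.0
clock: 21.68
position: [421.2, -98.7, 235.2]
ee_rot: [-0.627, 0.779, -0.0, 0.001]
contact_force: [0.9, 0.0, 0.9]
gripper_width: 85.0
grasp_force: 0.0
red 146 along [ 74.9 120.7] lat [-26.7  46. ] ztop 235.73211052359042
yellow 147 along [70.4 90.7] lat [-24.1  29.4] ztop 120.66089577426133
blue 305 along [-7.4 59.5] lat [-19.1  26.5] ztop 118.71643095348253
```

View pics/f.png

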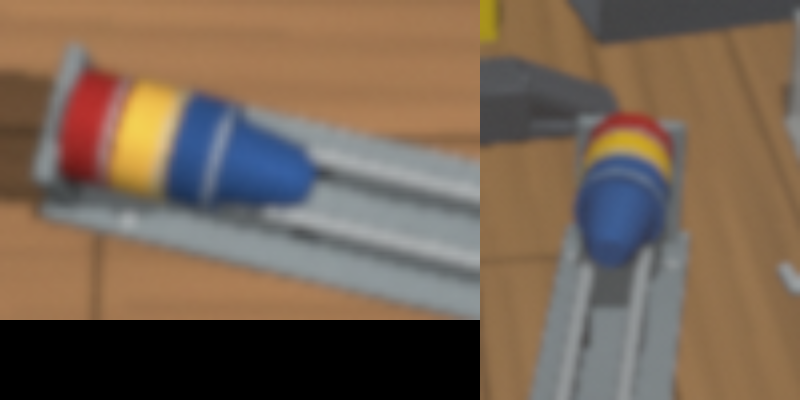

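The final picture shows red against the stop plate at (65,140), with the yellow and blue collars touching in a straight row and even spacing, and the gripper well clear. I'm handing in.

```bash
python3 -c "
from bench import *
print(job_done())"
```

```text
the job is handed in; nothing more can be done
None
```

I nested the three caps on the rack (red against the stop, yellow over red, blue over yellow) and handed the job in at about 22 s. The last pictures show the collars touching in a straight row with the gripper clear; no verdict came back.

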